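# Snap a bit block onto the printer's eye

## Robot

A 6-joint arm with a two-finger parallel gripper is mounted at the origin on the work surface. World frame = base frame: x ahead of the robot, y to its left, z up, the work surface at z = 0. Lengths are in m, angles in rad, forces in N, time in s.
With the tool pointing down it reaches from about 0.35 to 0.975 m from the base axis. Payload 4.9 kg.
Tool frame: the origin (TCP) lies on the centre line of the jaws, within the pads' length; the fingertips stand 14 mm ahead of it and the grasp point (between the pads) lies 5 mm behind it; y points along the fingers, z is the direction in which the jaws open and shut, and the axes are right-handed (so a half turn about y gives the same grasp; the last joint's range is limited). The gripper opens to 85 mm and grips with 20 to 120 N. Pads are 22 mm wide; open, the fingers measure 114 mm over their backs; the gripper's body (76 mm by 85 mm) begins 54 mm behind the grasp point. The pads swing forward as they close: fully open they stand 13 mm farther back than shut.
Start: joints at [-1.371, 0.053, 1.613, -0, 1.476, -0.119], TCP at [0.196, -0.593, 0.221] pointing down, gripper open.
Joint ranges: [-3.01, 3.01], [-1.01, 2.22], [0.06, 2.58], [-1.02, 4.17], [0.09, 2.62], [-3.14, 3.14]. Speed limits (rad/s): [2.57, 2.57, 3.14, 3.14, 3.14, 3.14].

## Interface

Orientations are given as a rotation vector (axis times angle).
In Python, from station import ctrl gives the robot as it stands.
- The arm moves only by the tool servo_tool, never from a script. Its arguments are lists of equal length, an entry for each row: "delta_pos": the shift along the tool's x, y, z in m, a list of three; "dr": the turn, a rotation vector about the tool's x, y, z in degrees, a list of three; "grip": the opening, from 0 (shut) to 1 (fully open). In form: {"delta_pos": [[x, y, z], ...], "dr": [[rx, ry, rz], ...], "grip": [grip, ...]}. A call has 1 to 5 rows; each row shifts and turns the pose as measured when the row begins, along the tool's axes as they then stand; what a row does not reach is not made up. A row lasts 1/8 s, in which the tool goes at most 62.5 mm and 10.7 degrees, less where a joint would pass 70% of its speed; a pose out of reach is approached as far as the arm can. A call is refused whole if a number of a shift passes 0.0625 or a number of a turn 10.7, either way. A call with a gripper value outside its range is refused whole. The fingers move at their own pace and stop on an object; "grip_force" is the grip in N (left out, the last holds). Time passes only in rows, so rows that do not move let the fingers close. It gives the time, the measured TCP pose, the force and the opening at its end, in the units of the state.
- ctrl.get_obs(): the state, without advancing time (a new reading comes with each control period).
- ctrl.get_image(name): name is "scene" or "top"; returns the picture (480x640x3 uint8, red, green, blue); there is no depth.
- ctrl.camera_params(name): a dict with "fovy" (degrees; the focal length in pixels is half the picture's height over the tangent of half this angle, whatever the lens; pixels are square), "cx", "cy" (the principal point, pixels), "k1" (the pictures are not rectified: a ray, as slopes to the right and down, at radius r is drawn at 1 + k1 r^2 times it, then the intrinsics apply), "eye" and "rotation" of the camera in the world. Camera axes: x right, y down, z forward; pixel columns grow to the right and rows downward; lengths in m; the calibration is good to about 2 mm. A picture is of the moment at which its call begins. camera_params takes no time and is no camera call.
- ctrl.finish_job(): hands the job in, once; it reports no verdict.
Trained networks look in the newest picture that a camera, given by its name, has taken for a name from the list of things; names that differ only in an ending like _2 or _b are one class to them, and where a whole thing is asked for, a point or a joint stands for the part that bears it (a point fixed in the world has none). Each returns a list of dicts, best first, with "score" (0 to 1); they miss things now and then, are a little off and sometimes report something else, mostly with a low value. They report only what shows in the picture. A call takes as long as a camera call. They do not tell look-alikes from the thing itself.
- ctrl.masks_of(camera, label): "pixels" (480x640 bool, what is visible of it) and "extent" ([left, top, right, bottom] in pixels, round what is visible of it).
The state is a dict: "t": time; "q": joint angles; "dq": joint speeds; "effort": joint torques, N m; "tool_pos": TCP position; "tool_rot": TCP orientation; "contact_force": force on the tool from outside, world axes, zero at the start; "wrist_torque": the same for the moment, N m; "opening": finger opening in m.
Only numpy, scipy, OpenCV 4.12 (cv2) and the standard library are available. Lean on these libraries where they do the work, as an engineer would, in place of code of your own. Each camera call takes 0.05 s, during which the arm holds its last target.

## Task

Take the driver-bit block that has the snap hook on top and hang it on the steel eye under the printer's accessory arm: press the hook's sprung gate in against the bottom of the eye, feeling for it and never pushing on the printer with more than 12 N, then lower the hook so that the gate snaps shut behind the eye. Leave the block hanging freely from the eye, and leave everything else where it is.

Things in the scene. Friction and masses are not known exactly. Their poses are not given: they have to be found in the camera images.
- hanger: The block to hang, loose, upright on the table: black plastic block 72 (x) x 40 (y) x 34 (z) mm with driver-bit ends on top, and on it an aluminium snap hook, 12 mm thick in y; 130 mm high, 200 to 350 g. Origin: centre of the underside, z up. The hook lies in the x-z plane, its gated mouth faces +x. In mm: spine x -37 to -21; hook opening x -8 to 7, z 42 to 75, wider above.
- tab (a point): Middle of the hanger's grip tab, a flat upright plate on top of the spine to pinch across y: 20 (x) x 12 (y) x 40 (z) mm. At x -35, z 114 mm of the hanger; axes as the hanger's.
- mouth (a point): Where the centre of the eye's 8 mm bottom wire should be when it first touches the shut gate: x 15, z 62 mm of the hanger, before the gate (x 7 to 11, z 44 to 70). Above the gate is a fixed nose, x 7 to 13, z 72 to 86. The wire must come 12 mm or more further in (x under 3) before the hook is lowered by 18 mm; the gate's stop comes at 17 mm, the spine's at 19.
- seat (a point): Where the centre of the eye's bottom wire rests when the block hangs: x -4, z 80 mm of the hanger, 18 mm above the mouth point, under the bow. The bow's underside is a shallow vee with its top at x -4, z 84; its upper side reaches z 93. A hung block's underside is thus 120 mm above the table.
- gate (a joint): The hook's sprung steel flap, 6 mm wide, 26 mm long, hinged at its lower end (x 9, z 44 mm of the hanger). 0 = shut; grows as the upper end swings inwards (hanger's -x), rigid stop at 0.85 rad. Spring 0.05 N m shut, 0.10 N m at the stop: 3 to 6 N at the wire. Wire at z 62: 0.64 rad means it is at x 3, just inside the nose; 0.85 rad x -2.
- printer: A desktop 3D printer, fixed: dark base x -80 to 140, y -80 to 80, z 0 to 45 mm; aluminium column 40 x 40 mm, 290 high, clamp head 56 mm square at its top. Origin: on the table under the column's axis, z up. A flat steel arm (14 wide, z 254 to 264) runs from the head in -x, towards the robot; the eye hangs under its end. Beam and print head at x over 25, y -40 to 160, below z 160.
- eye_middle (a point): Mean place of the bottom wire of the steel eye, x -135, y 0, z 200 mm of the printer (axes as the printer's). The real eye is up to 25 mm nearer or farther along x: its arm was clamped by hand, and this is not measured. Round eye in the y-z plane, wire 8 mm, hole 40 mm. It holds still. The hook goes on from the -x side, hanger's x along the printer's x.
- knob_block: Bystander: a similar black bit block 56 x 40 mm, 66 mm high, with a plain round knob on top and no hook; loose. Origin: centre of underside.
- tape: Bystander: a cardboard tape ring lying flat, outside diameter 90 mm, 18 mm high; loose. Origin: centre of underside.
- screwdriver: Bystander: a screwdriver lying along its x axis; loose. Origin: about its middle, on the table.
- glue: Bystander: a clear bottle, diameter 44 mm, 85 mm high; loose. Origin: centre of underside.
- control_box: Bystander: the printer's control box, fixed, 100 x 130 mm, 45 mm high with its knob. Origin: centre of underside.
There are look-alikes about, which are no part of the job. Leave any blue or orange look-alike of the hanger alone.

How it is judged:
By the outcome, as a careful person would: the job done as asked, in the order asked, and still so for the second after the job is handed in, with the robot touching nothing.
It also fails if it takes over 54 s, if anything falls off the work surface, if the arm or the gripper's body presses on something with over 40 N, if the wrist force passes 120 N, or if a joint passes its speed limit or range.

## Working session

There is one attempt and no reset: what is moved stays moved. The work goes in short steps, Python scripts to look and compute and a tool call to move; the robot and the scene stay as the last step left them, time stands still between calls to the robot, and variables do not carry over. Pictures are saved under pics/ and viewed, and the job is handed in when it is done.

Besides the shell and the picture viewer there is one more tool, called after "Call:" as name(argument=value, ...) on one line, values as JSON. servo_tool: Moves the arm, as the interface text tells. Its arguments: {"type":"object","properties":{"delta_pos":{"type":"array","items":{"type":"array","items":{"type":"number"}}},"dr":{"type":"array","items":{"type":"array","items":{"type":"number"}}},"grip":{"type":"array","items":{"type":"number"}},"grip_force":{"type":"number"}},"required":["delta_pos","dr","grip"]}

```bash
mkdir -p pics; ls; cat > h.py <<'E'
import numpy as np, cv2
from station import ctrl
def save(cam,fn):
    im=ctrl.get_image(cam); cv2.imwrite('pics/'+fn,im[:,:,::-1]); return im
def K(cam):
    p=ctrl.camera_params(cam); f=240/np.tan(np.radians(p['fovy'])/2); return p,f
E
python3 - <<'E'
from h import *
for c in('scene','top'):
    save(c,c+'0.png'); print(ctrl.camera_params(c))
o=ctrl.get_obs(); print(o)
E
```

```text
pics
{'fovy': 47.26874140211944, 'cx': 320.7174234834621, 'cy': 234.22108006554615, 'k1': -0.07679779944929062, 'eye': array([ 1.48122651, -0.37773534,  0.86548001]), 'rotation': array([-1.90753344, -1.26392469,  0.66902627])}
{'fovy': 49.90016192045917, 'cx': 321.15722050085026, 'cy': 244.49584700109273, 'k1': -0.14869253666772736, 'eye': array([0.38611722, 0.00803599, 1.20307951]), 'rotation': array([-2.15091698,  2.14662873, -0.17767778])}
{'t': 0.1, 'q': array([-1.37098929e+00,  5.33327837e-02,  1.61417191e+00,  9.89953985e-06,
        1.47599534e+00, -1.18974539e-01]), 'dq': array([ 0.00105904, -0.00020129, -0.00378151, -0.0009431 ,  0.00193524,
        0.00094663]), 'effort': array([ 1.15082617e-04, -3.94904923e+01, -3.71362031e+01, -1.47293736e-04,
        3.94896080e-03, -3.46873410e-07]), 'tool_pos': array([ 0.19578191, -0.59292541,  0.22025088]), 'tool_rot': array([-0.32949015,  2.05119928, -2.04724286]), 'contact_force': array([-0.03859623, -1.15087685, -0.48154952]), 'wrist_torque': array([-0.0239252 ,  0.01281321, -0.03864789]), 'opening': 0.0849649573499419}
```

View pics/scene0.png

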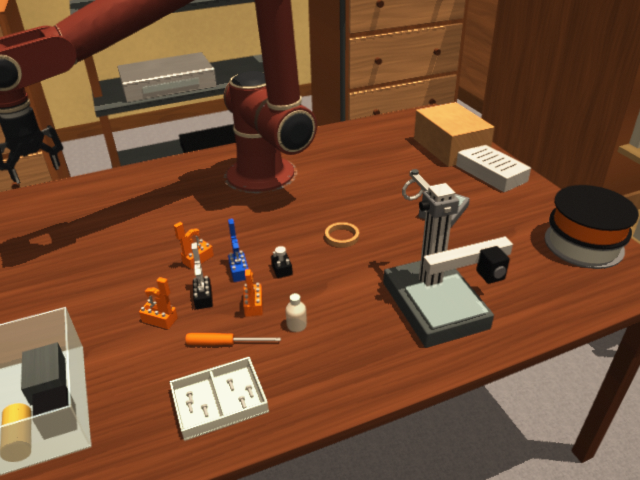

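View pics/top0.png

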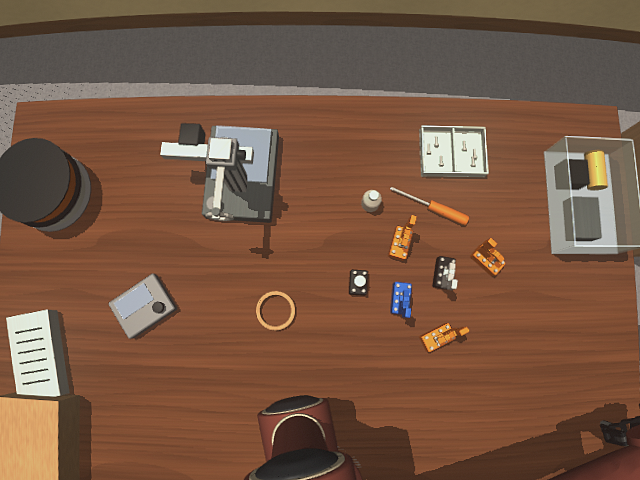

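```bash
cat >> h.py <<'E'
def proj(cam,P):
    p,f=K(cam); P=np.atleast_2d(P).astype(float)
    R=cv2.Rodrigues(np.array(p['rotation']))[0]   # cam->world
    c=(P-p['eye'])@R
    s=c[:,:2]/c[:,2:]; r2=(s**2).sum(1,keepdims=True)
    return s*(1+p['k1']*r2)*f+[p['cx'],p['cy']]
def ray(cam,uv):
    p,f=K(cam); d=(np.array(uv,float)-[p['cx'],p['cy']])/f
    s=cv2.undistortPoints(d.reshape(1,1,2),np.eye(3),np.array([p['k1'],0,0,0,0.]),None,None).ravel() if 0 else None
    s=d.copy()
    for _ in range(50): s=d/(1+p['k1']*(s@s))
    R=cv2.Rodrigues(np.array(p['rotation']))[0]
    return np.array(p['eye']),R@np.array([s[0],s[1],1])
def atz(cam,uv,z):
    e,d=ray(cam,uv); return e+d*(z-e[2])/d[2]
def crop(src,fn,x0,y0,x1,y1,k):
    im=cv2.imread('pics/'+src)[y0:y1,x0:x1]; cv2.imwrite('pics/'+fn,cv2.resize(im,None,fx=k,fy=k,interpolation=cv2.INTER_CUBIC))
E
python3 - <<'E'
from h import *
crop('scene0.png','c1.png',160,220,240,320,6)
crop('top0.png','c2.png',410,235,480,305,8)
crop('scene0.png','c3.png',380,160,520,350,3)
crop('top0.png','c4.png',150,110,290,270,3)
print(proj('scene',[[0,0,0]]),proj('top',[[0,0,0]]))
for n,uv in(('h',(445,272)),): print(atz('top',uv,.0))
for cam in('scene','top'):
  for l in ('hanger','printer'):
    for m in ctrl.masks_of(cam,l):
        print(cam,l,m['score'],m['extent'])
E
```

```text
[[260.37186115 173.60041625]] [[317.34127244 491.96061129]]
[ 0.50485877 -0.30169848  0.        ]
scene hanger 0.9 [173.7, 221.0, 214.0, 271.8]
scene hanger 0.83 [242.2, 268.0, 258.0, 315.1]
scene hanger 0.76 [230.8, 217.1, 246.6, 281.0]
scene hanger 0.64 [137.6, 279.0, 178.7, 326.8]
scene printer 0.88 [384.7, 169.5, 514.0, 349.8]
top hanger 0.93 [383.6, 214.3, 418.3, 259.8]
top hanger 0.87 [471.1, 239.9, 503.4, 279.5]
top hanger 0.85 [435.5, 256.3, 457.1, 291.5]
top hanger 0.68 [422.4, 320.9, 469.1, 353.4]
top hanger 0.66 [390.1, 282.6, 412.6, 318.7]
top printer 0.82 [158.3, 122.7, 279.1, 221.6]
```

View pics/c1.png

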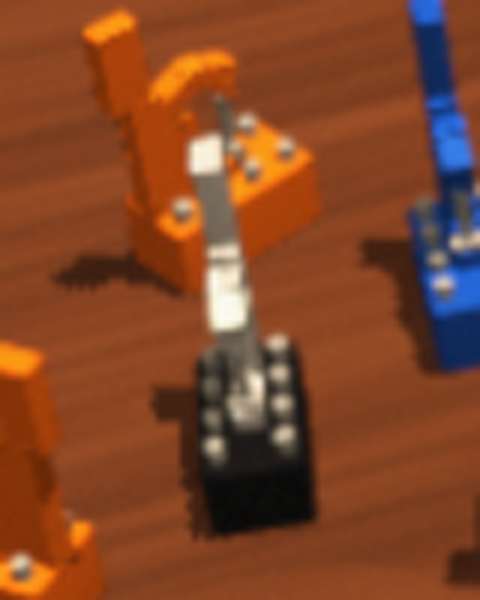

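View pics/c2.png

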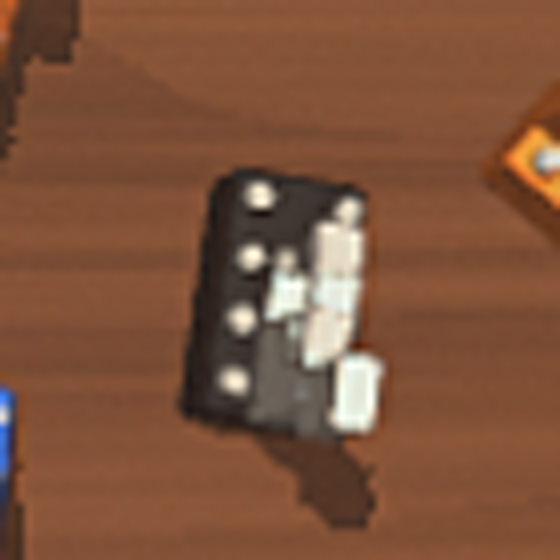

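View pics/c3.png

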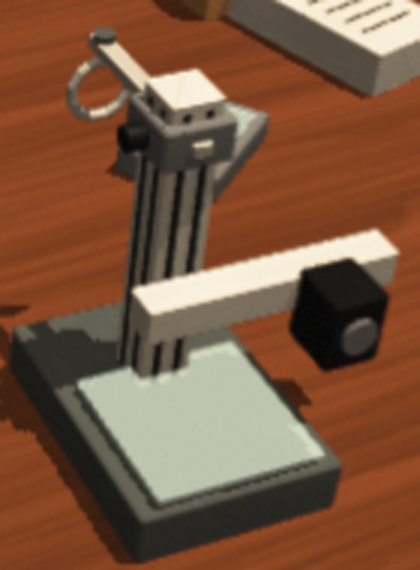

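View pics/c4.png

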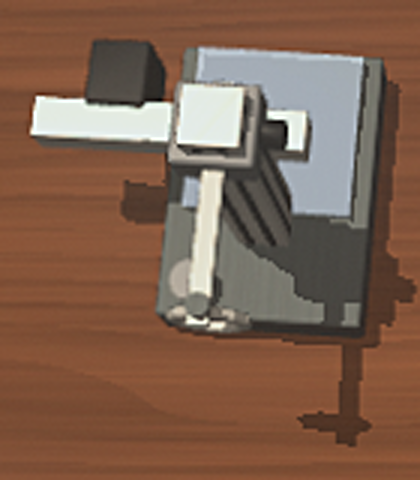

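```bash
cat >> h.py <<'E'
def T(pose,P):
    x,y,a=pose; P=np.atleast_2d(P).astype(float)/1000; c,s=np.cos(a),np.sin(a)
    return np.c_[x+c*P[:,0]-s*P[:,1],y+s*P[:,0]+c*P[:,1],P[:,2]]
def boxlines(x0,x1,y0,y1,z0,z1):
    c=[(x,y,z) for x in(x0,x1) for y in(y0,y1) for z in(z0,z1)]
    return [(a,b) for i,a in enumerate(c) for b in c[i+1:] if sum(p!=q for p,q in zip(a,b))==1]
def overlay(cam,src,fn,pose,boxes,win,k):
    x0,y0,x1,y1=win
    im=cv2.resize(cv2.imread('pics/'+src)[y0:y1,x0:x1],None,fx=k,fy=k,interpolation=cv2.INTER_CUBIC)
    for bx in boxes:
        for a,b in boxlines(*bx):
            q=(proj(cam,T(pose,[a,b]))-[x0,y0]+.5)*k
            cv2.line(im,tuple(int(v) for v in q[0]),tuple(int(v) for v in q[1]),(0,255,0),1)
    cv2.imwrite('pics/'+fn,im)
HB=[(-36,36,-20,20,0,34),(-45,-25,-6,6,94,134),(7,13,-6,6,72,86)]
E
python3 - <<'E'
from h import *
from scipy.optimize import least_squares
obs=[('top',(-45,6,134),(330/8+410,428/8+235)),('top',(-25,6,134),(345/8+410,350/8+235)),('top',(-25,-6,134),(385/8+410,355/8+235)),('top',(-45,-6,134),(375/8+410,432/8+235)),
('scene',(-35,0,134),(208/6+160,155/6+220)),('scene',(36,20,0),(315/6+160,520/6+220)),('scene',(36,-20,0),(208/6+160,537/6+220)),('top',(36,20,34),(225/8+410,172/8+235)),('top',(36,-20,34),(365/8+410,188/8+235))]
def f(p): return np.concatenate([(proj(c,T(p,[P]))[0]-np.array(u)+.5) for c,P,u in obs])
r=least_squares(f,[.505,-.29,-.1]); print(r.x,np.degrees(r.x[2])); print(r.fun.reshape(-1,2).round(1))
overlay('scene','scene0.png','o1.png',r.x,HB,(160,220,240,320),6)
overlay('top','top0.png','o2.png',r.x,HB,(410,235,480,305),8)
E
```

```text
[ 0.501345   -0.29313474 -0.18266269] -10.46580115693495
[[ 0.3 -0.2]
 [-0.2  0.3]
 [ 0.3  0.6]
 [ 0.1  0.4]
 [ 0.  -1.8]
 [ 1.1  1.1]
 [ 1.4  1. ]
 [ 1.3 -0.7]
 [ 0.6  0.4]]
```

View pics/o1.png

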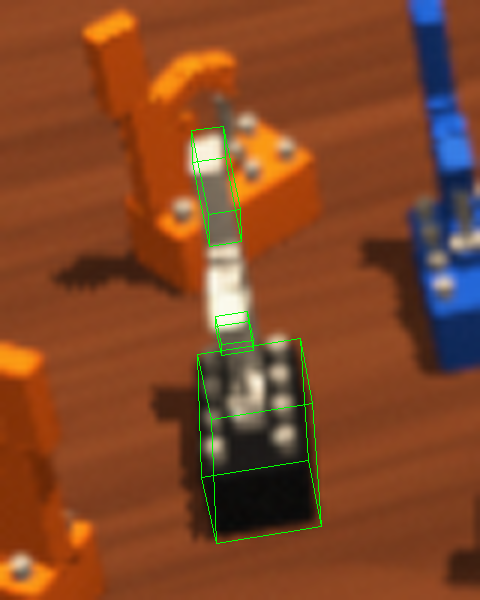

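View pics/o2.png

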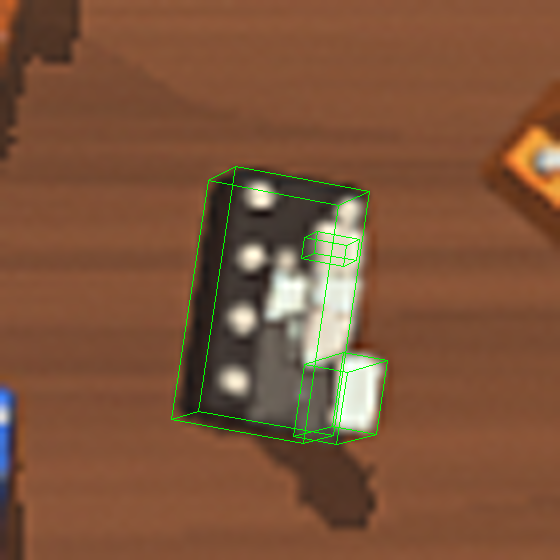

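```bash

python3 - <<'E'
from h import *
HB[1]=(-45,-25,-6,6,94,130)
from scipy.optimize import least_squares
t=lambda a,b:(a/8+410,b/8+235)
s=lambda a,b:(a/6+160,b/6+220)
obs=[('top',(-45,6,130),t(330,428)),('top',(-25,6,130),t(345,350)),('top',(-25,-6,130),t(385,355)),('top',(-45,-6,130),t(375,432)),
('scene',(-35,0,130),s(206,155)),('scene',(36,20,0),s(315,520)),('scene',(36,-20,0),s(208,537)),('top',(36,20,34),t(238,168)),('top',(36,-20,34),t(365,188)),('top',(-36,20,0),t(182,412)),('top',(36,20,0),t(213,183)),('scene',(36,20,34),s(309,455)),('scene',(36,-20,34),s(203,470))]
def f(p): return np.concatenate([(proj(c,T(p,[P]))[0]-np.array(u)+.5) for c,P,u in obs])
r=least_squares(f,[.505,-.29,-.1],loss='soft_l1'); print(r.x,np.degrees(r.x[2])); print(f(r.x).reshape(-1,2).round(1))
overlay('scene','scene0.png','o3.png',r.x,HB,(160,220,240,320),6)
overlay('top','top0.png','o4.png',r.x,HB,(410,235,480,305),8)
print(T(r.x,[(-35,0,114)]))
# printer: top view
PB=[(-80,140,-80,80,0,45),(-20,20,-20,20,45,290),(-28,28,-28,28,248,290),(-140,-28,-7,7,254,264)]
s=lambda a,b:(a/3+380,b/3+160); t=lambda a,b:(a/3+150,b/3+110)
ob2=[('scene',(140,-80,0),s(137,562)),('scene',(140,80,0),s(338,490)),('scene',(-80,-80,0),s(18,370)),('scene',(-80,-80,45),s(12,330)),('scene',(140,-80,45),s(140,515)),('scene',(140,80,45),s(340,460)),
('top',(-80,-80,45),t(365,335)),('top',(140,-80,45),t(385,60)),('top',(140,80,45),t(187,47)),('top',(-80,80,45),t(158,318))]
obs=ob2
r=least_squares(f,[.75,.15,0],loss='soft_l1'); print(r.x,np.degrees(r.x[2])); print(f(r.x).reshape(-1,2).round(1))
overlay('scene','scene0.png','o5.png',r.x,PB,(380,160,520,350),3)
overlay('top','top0.png','o6.png',r.x,PB,(150,110,290,270),3)
E
```

```text
[ 0.50141107 -0.29396937 -0.17626782] -10.099402135215897
[[ 0.3 -0. ]
 [-0.3  0.4]
 [ 0.2  0.8]
 [ 0.2  0.5]
 [ 0.2 -0.3]
 [ 0.9  1.2]
 [ 1.1  1.2]
 [-0.  -0.2]
 [ 0.9  0.3]
 [-0.8  1. ]
 [-0.3 -0.2]
 [-0.3  1. ]
 [-0.5  1.3]]
[[ 0.46695339 -0.2878319   0.114     ]]
[ 0.70325727  0.18477808 -0.05966718] -3.418677616188176
[[-0.8  1.2]
 [-1.6  5.5]
 [-4.  -0.2]
 [-1.2 -1.4]
 [ 0.2  1.8]
 [ 1.2  0.6]
 [-1.2 -0.8]
 [-0.5  0. ]
 [-1.2  0.9]
 [-1.2  0.7]]
```

View pics/o3.png

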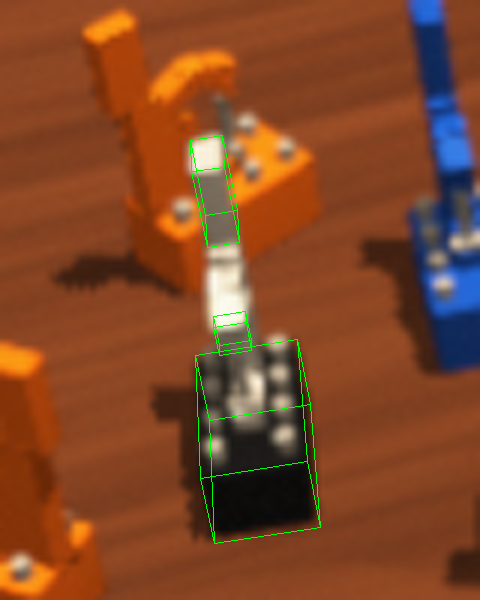

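View pics/o4.png

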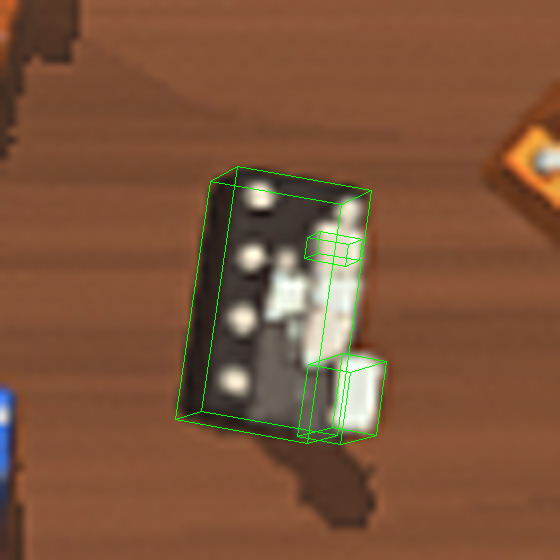

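View pics/o5.png

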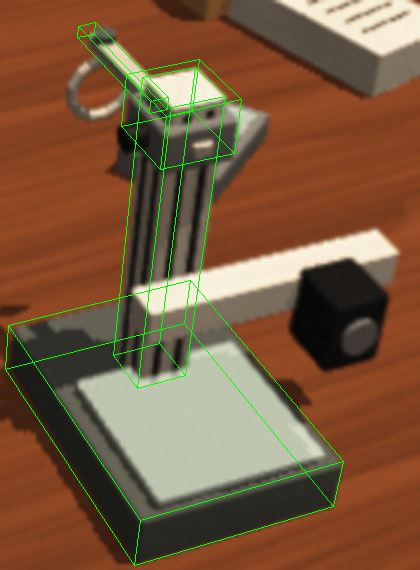

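View pics/o6.png

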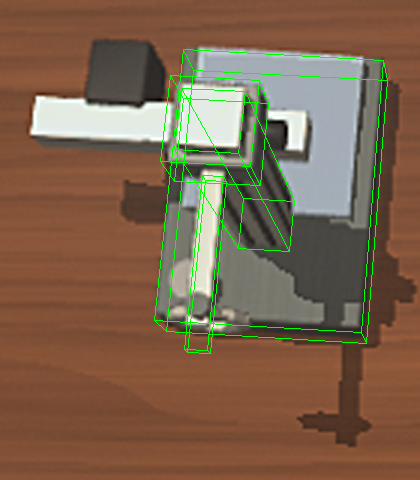

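```bash

python3 - <<'E'
from h import *
crop('scene0.png','c5.png',395,165,465,235,8)
crop('top0.png','c6.png',195,160,245,230,8)
E
```

```text
(no output)
```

View pics/c5.png

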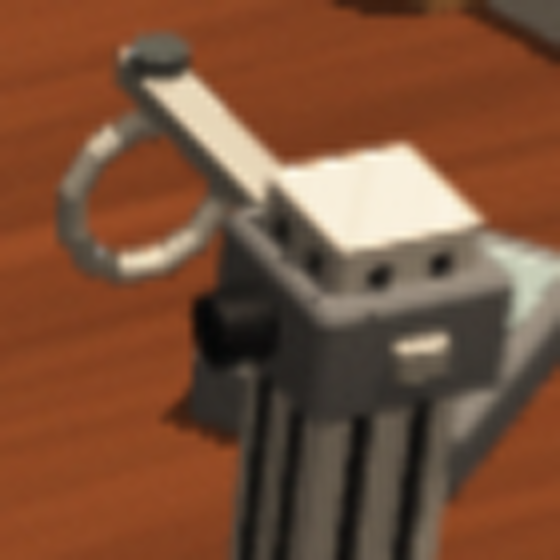

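View pics/c6.png

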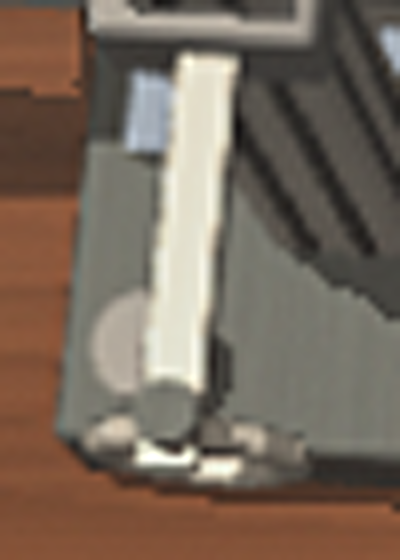

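```bash

python3 - <<'E'
from h import *
from scipy.optimize import least_squares
s=np.array([(70,207),(88,248),(122,266),(170,255),(205,225),(85,155),(115,125)])/8+[395,165]-.5
t=np.array([(78,433),(300,458)])/8+[195,160]-.5
th=np.linspace(0,2*np.pi,721)
def ring(p):
    x,y,a=p[:3]; u=.024*np.cos(th); return np.c_[x-np.sin(a)*u,y+np.cos(a)*u,.224+.024*np.sin(th)]
def f(p):
    R=ring(p); A=proj('scene',R); B=proj('top',R)
    d=[np.sqrt(((A-q)**2).sum(1).min()) for q in s]
    l=B[B[:,0].argmin()]; r=B[B[:,0].argmax()]
    return np.r_[d,l-t[0]+[ -1.,0],r-t[1]+[1.,0],(p[2]+.06)*20]
r=least_squares(f,[.57,.19,-.06]); print(r.x,f(r.x).round(2))
for cam,src,w,fn in(('scene','scene0.png',(395,165,465,235),'o7.png'),('top','top0.png',(195,160,245,230),'o8.png')):
    im=cv2.imread('pics/'+src)[w[1]:w[3],w[0]:w[2]]; im=cv2.resize(im,None,fx=8,fy=8,interpolation=cv2.INTER_CUBIC)
    for q in (proj(cam,ring(r.x))-[w[0],w[1]]+.5)*8: cv2.circle(im,(int(q[0]),int(q[1])),1,(0,255,0),-1)
    cv2.imwrite('pics/'+fn,im)
E
```

```text
[ 0.59017508  0.19388869 -0.08461582] [ 0.4   0.38  0.21  0.38  0.58  1.19  1.39  1.15  1.31  0.12  1.13 -0.49]
```

View pics/o7.png

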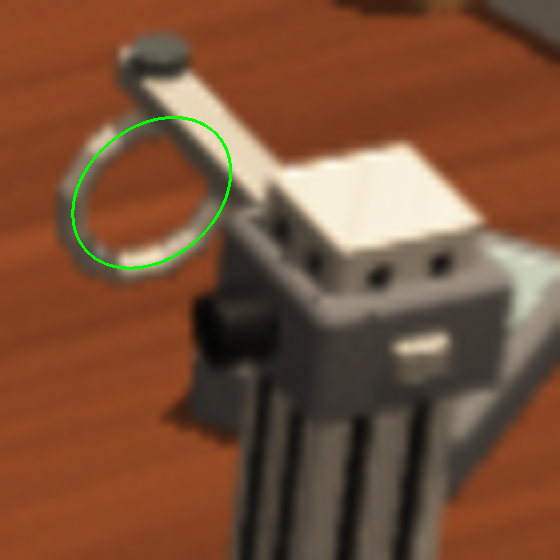

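View pics/o8.png

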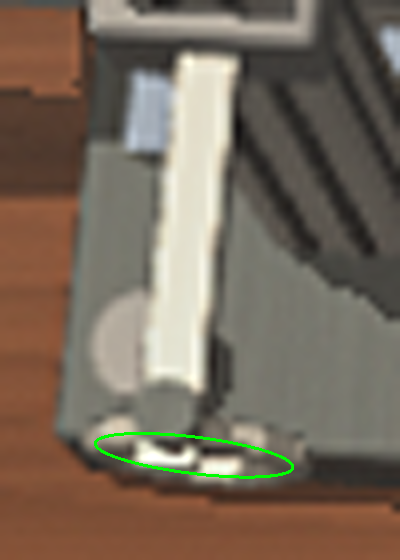

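```bash
cat >> h.py <<'E'
from scipy.spatial.transform import Rotation as Ro
def goal(pos,yaw,flip=1):
    # tool y down, tool z along flip*(hanger y at yaw)
    o=ctrl.get_obs(); R=Ro.from_rotvec(o['tool_rot'])
    z=flip*np.array([-np.sin(yaw),np.cos(yaw),0]); y=np.array([0,0,-1.]); x=np.cross(y,z)
    G=Ro.from_matrix(np.c_[x,y,z])
    d=R.inv().apply(np.array(pos)-o['tool_pos']); w=(R.inv()*G).as_rotvec(degrees=True)
    print('t',round(o['t'],2),'pos',o['tool_pos'].round(4),'open',round(o['opening'],4),'F',o['contact_force'].round(1),'tq',o['wrist_torque'].round(2))
    print('delta tool',d.round(4),'rot deg',w.round(2))
    return o
def st():
    o=ctrl.get_obs(); print(o['t'].__round__(2) if 0 else round(float(o['t']),2),o['tool_pos'].round(4),o['contact_force'].round(2),o['wrist_torque'].round(3),o['opening'].round(4),o['q'].round(2))
E
python3 - <<'E'
from h import *
o=ctrl.get_obs(); print(Ro.from_rotvec(o['tool_rot']).as_matrix().round(3))
for f in(1,-1): goal([.467,-.288,.26],np.radians(-9.5),f)
E
```

```text
[[-0.95  -0.     0.313]
 [-0.313  0.001 -0.95 ]
 [-0.    -1.    -0.001]]
t 0.3 pos [ 0.1959 -0.5933  0.221 ] open 0.085 F [0.3 0.2 0.5] tq [-0.03 -0.02 -0.02]
delta tool [-0.3532 -0.0388 -0.205 ] rot deg [ 1.0000e-02 -1.5223e+02 -5.0000e-02]
t 0.3 pos [ 0.1959 -0.5933  0.221 ] open 0.085 F [0.3 0.2 0.5] tq [-0.03 -0.02 -0.02]
delta tool [-0.3532 -0.0388 -0.205 ] rot deg [4.000e-02 2.777e+01 1.000e-02]
```

Call:
servo_tool(delta_pos=[[-0.05, -0.01, -0.03], [-0.05, -0.01, -0.03], [-0.05, -0.01, -0.03], [-0.05, -0.01, -0.03], [-0.04, 0, -0.02]], dr=[[0, 5.5, 0], [0, 5.5, 0], [0, 5.5, 0], [0, 5.5, 0], [0, 5.5, 0]], grip=[0.7, 0.7, 0.7, 0.7, 0.7])

```text
t: 0.92
tool_pos: [0.4165, -0.4224, 0.2621]
tool_rot: [-0.197, -2.126, 2.125]
contact_force: [0.5, -0.7, 0.6]
opening: 0.0597
```

```bash
python3 - <<'E'
from h import *
goal([.467,-.288,.26],np.radians(-9.5),-1)
E
```

```text
t 0.93 pos [ 0.4165 -0.4224  0.2621] open 0.0597 F [ 0.5 -0.7  0.6] tq [ 0.  0. -0.]
delta tool [-0.0251  0.0022 -0.1413] rot deg [ 0.04 -1.05 -0.06]
```

Call:
servo_tool(delta_pos=[[-0.01, 0, -0.06], [-0.01, 0.0, -0.055], [-0.006, 0.002, -0.027], [0, 0, 0]], dr=[[0, -1, 0], [0, 0, 0], [0, 0, 0], [0, 0, 0]], grip=[0.7, 0.7, 0.7, 0.7])

```text
t: 1.42
tool_pos: [0.4704, -0.2811, 0.2598]
tool_rot: [-0.175, -2.139, 2.137]
contact_force: [0.1, -0.3, -0.2]
opening: 0.0594
```

```bash
python3 - <<'E'
from h import *
goal([.467,-.288,.26],np.radians(-9.5),-1)
save('scene','s1.png');save('top','t1.png')
crop('scene0.png' if 0 else 's1.png','s1c.png',150,180,250,320,5)
crop('t1.png','t1c.png',400,235,480,305,8)
E
```

```text
t 1.43 pos [ 0.4704 -0.2811  0.2598] open 0.0594 F [ 0.1 -0.3 -0.2] tq [0.03 0.03 0.05]
delta tool [ 0.0023 -0.0002  0.0074] rot deg [ 0.07  0.24 -0.08]
```

View pics/s1c.png

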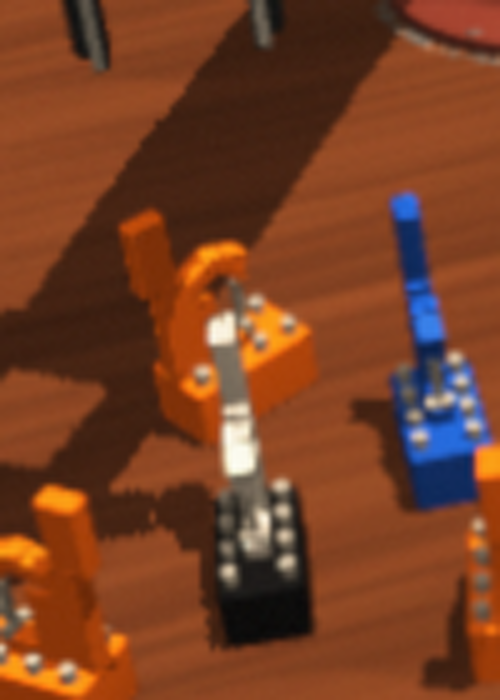

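View pics/t1c.png

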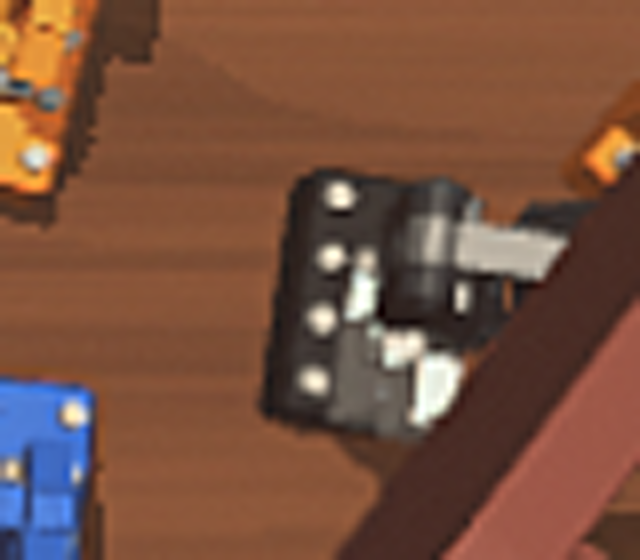

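Call:
servo_tool(delta_pos=[[0.002, 0.05, 0.007], [0, 0.05, 0], [0, 0, 0]], dr=[[0, 0.2, 0], [0, 0, 0], [0, 0, 0]], grip=[0.7, 0.7, 0.7])

```text
t: 1.9
tool_pos: [0.4662, -0.2945, 0.1598]
tool_rot: [-0.19, -2.13, 2.136]
contact_force: [-0.8, -0.4, 0.2]
opening: 0.06
```

```bash
python3 - <<'E'
from h import *
goal([.467,-.288,.11],np.radians(-9.5),-1)
save('scene','s2.png')
crop('s2.png','s2c.png',150,180,250,320,5)
E
```

```text
t 1.9 pos [ 0.4662 -0.2945  0.1598] open 0.06 F [-0.8 -0.4  0.2] tq [-0.01 -0.02 -0.  ]
delta tool [ 0.0006  0.0497 -0.0067] rot deg [-0.15 -0.41 -0.26]
```

View pics/s2c.png

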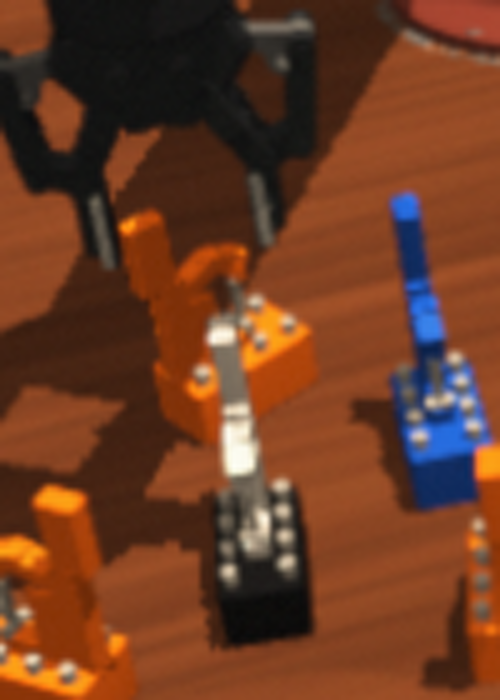

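Call:
servo_tool(delta_pos=[[0.0, 0, -0.0065], [0, 0, 0]], dr=[[0, 0, 0], [0, 0, 0]], grip=[0.7, 0.7])

```text
t: 2.2
tool_pos: [0.4708, -0.2915, 0.1681]
tool_rot: [-0.203, -2.126, 2.148]
contact_force: [-0.2, -0.5, 0.0]
opening: 0.0597
```

```bash
python3 - <<'E'
from h import *
goal([.467,-.288,.11],np.radians(-9.5),-1)
E
```

```text
t 2.2 pos [ 0.4708 -0.2915  0.1681] open 0.0597 F [-0.2 -0.5  0. ] tq [-0.03  0.03  0.01]
delta tool [ 0.0052  0.058  -0.0033] rot deg [-0.52 -0.49 -0.89]
```

Call:
servo_tool(delta_pos=[[0.0, 0, 0]], dr=[[0, 0, 0]], grip=[0.7])

```text
t: 2.33
tool_pos: [0.4716, -0.2921, 0.1701]
tool_rot: [-0.205, -2.125, 2.151]
contact_force: [0.8, -0.5, 0.3]
opening: 0.0602
```

```bash
python3 - <<'E'
from h import *
goal([.467,-.288,.11],np.radians(-9.5),-1)
goal([.467,-.288,.11],np.radians(-9.5),-1)
E
```

```text
t 2.33 pos [ 0.4716 -0.2921  0.1701] open 0.0602 F [ 0.8 -0.5  0.3] tq [-0.01 -0.   -0.01]
delta tool [ 0.0063  0.06   -0.0039] rot deg [-0.62 -0.48 -1.05]
t 2.33 pos [ 0.4716 -0.2921  0.1701] open 0.0602 F [ 0.8 -0.5  0.3] tq [-0.01 -0.   -0.01]
delta tool [ 0.0063  0.06   -0.0039] rot deg [-0.62 -0.48 -1.05]
```

Call:
servo_tool(delta_pos=[[0.0, 0, 0]], dr=[[0, 0, 0]], grip=[0.7])

```text
t: 2.45
tool_pos: [0.472, -0.2924, 0.1712]
tool_rot: [-0.207, -2.125, 2.153]
contact_force: [0.8, 0.0, 0.1]
opening: 0.0599
```

```bash
python3 - <<'E'
from h import *
goal([.467,-.288,.11],np.radians(-9.5),-1)
print(ctrl.get_obs()['dq'])
E
```

```text
t 2.45 pos [ 0.472  -0.2924  0.1712] open 0.0599 F [0.8 0.  0.1] tq [0.02 0.02 0.  ]
delta tool [ 0.0069  0.061  -0.0041] rot deg [-0.67 -0.46 -1.13]
[ 0.00023923 -0.0049366  -0.00845485 -0.00017238  0.00191491 -0.00093468]
```

Call:
servo_tool(delta_pos=[[0.006, 0.015, -0.004], [0, 0.015, 0], [0, 0.015, 0]], dr=[[-0.7, -0.5, -1.1], [0, 0, 0], [0, 0, 0]], grip=[0.7, 0.7, 0.7])

```text
t: 2.82
tool_pos: [0.4672, -0.2875, 0.1243]
tool_rot: [-0.177, -2.136, 2.136]
contact_force: [-0.7, 0.0, -0.3]
opening: 0.0601
```

```bash
python3 - <<'E'
from h import *
goal([.467,-.288,.11],np.radians(-9.5),-1)
E
```

```text
t 2.83 pos [ 0.4672 -0.2875  0.1243] open 0.0601 F [-0.7  0.  -0.3] tq [ 0.01 -0.02  0.05]
delta tool [0.0001 0.0143 0.0005] rot deg [ 0.02  0.09 -0.06]
```

Call:
servo_tool(delta_pos=[[0, 0.009, 0], [0, 0.005, 0], [0, 0, 0]], dr=[[0, 0, 0], [0, 0, 0], [0, 0, 0]], grip=[0.7, 0.7, 0.7])

```text
t: 3.2
tool_pos: [0.4656, -0.2863, 0.1059]
tool_rot: [-0.172, -2.138, 2.13]
contact_force: [0.3, -0.0, -0.3]
opening: 0.0595
```

```bash
python3 - <<'E'
from h import *
goal([.467,-.288,.11],np.radians(-9.5),-1)
save('scene','s3.png');save('top','t3.png')
crop('s3.png','s3c.png',150,180,250,320,5)
crop('t3.png','t3c.png',400,235,480,305,8)
E
```

```text
t 3.2 pos [ 0.4656 -0.2863  0.1059] open 0.0595 F [ 0.3 -0.  -0.3] tq [-0. -0.  0.]
delta tool [-0.0016 -0.0041  0.0015] rot deg [0.18 0.08 0.22]
```

View pics/s3c.png

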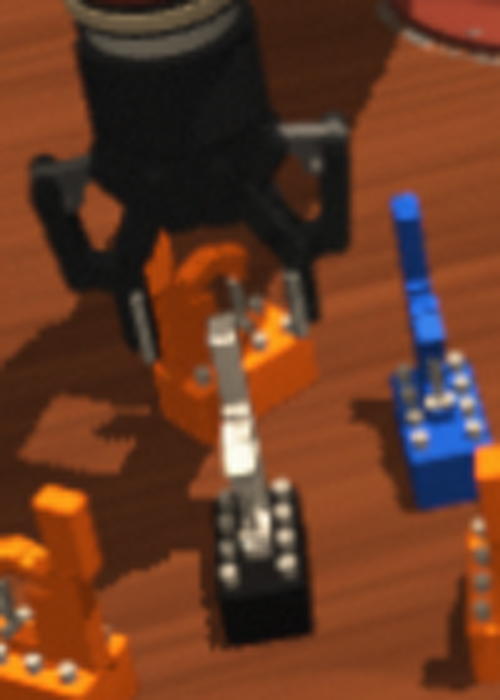

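View pics/t3c.png

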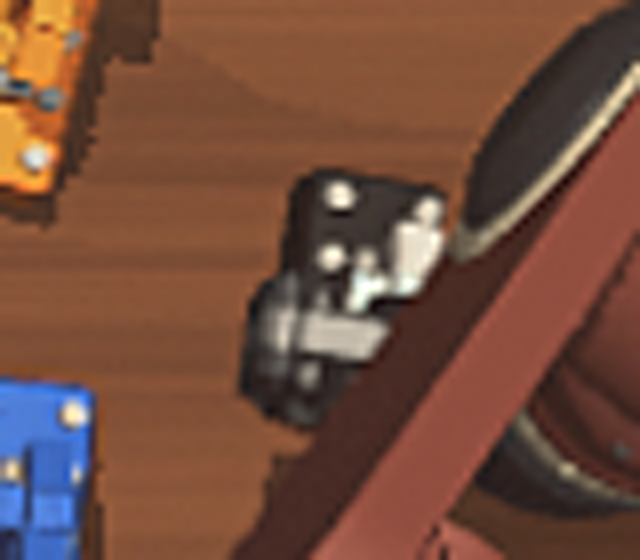

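Call:
servo_tool(delta_pos=[[-0.0015, -0.003, 0.0015], [0, 0, 0], [0, 0, 0], [0, 0, 0], [0, 0, 0]], dr=[[0, 0, 0], [0, 0, 0], [0, 0, 0], [0, 0, 0], [0, 0, 0]], grip=[0.7, 0.4, 0, 0, 0], grip_force=30)

```text
t: 3.92
tool_pos: [0.4685, -0.2891, 0.1122]
tool_rot: [-0.177, -2.137, 2.135]
contact_force: [1.2, 0.9, -1.0]
opening: 0.0108
```

```bash
python3 - <<'E'
from h import *
goal([.467,-.288,.109],np.radians(-9.5),-1)
E
```

```text
t 3.92 pos [ 0.4685 -0.2891  0.1122] open 0.0108 F [ 1.2  0.9 -1. ] tq [ 0.09 -0.02  0.  ]
delta tool [ 0.0016  0.0032 -0.0009] rot deg [ 0.06  0.09 -0.03]
```

Call:
servo_tool(delta_pos=[[0, 0, 0], [0, 0, 0], [0, -0.02, 0], [0, -0.03, 0], [0, -0.03, 0]], dr=[[0, 0, 0], [0, 0, 0], [0, 0, 0], [0, 0, 0], [0, 0, 0]], grip=[0, 0, 0, 0, 0], grip_force=110)

```text
t: 4.55
tool_pos: [0.4656, -0.2871, 0.1905]
tool_rot: [-0.166, -2.139, 2.125]
contact_force: [0.2, -0.3, -3.9]
opening: 0.008
```

Call:
servo_tool(delta_pos=[[0, -0.01, 0], [0, 0, 0], [0, 0, 0]], dr=[[0, 0, 0], [0, 0, 0], [0, 0, 0]], grip=[0, 0, 0])

```text
t: 4.92
tool_pos: [0.4662, -0.2877, 0.2027]
tool_rot: [-0.169, -2.138, 2.128]
contact_force: [-0.3, 0.3, -4.2]
opening: 0.0076
```

```bash
python3 - <<'E'
from h import *
goal([.467,-.288,.20],np.radians(-9.5),-1)
save('scene','s4.png');save('top','t4.png')
crop('s4.png','s4c.png',130,160,250,320,5)
crop('t4.png','t4c.png',400,225,480,305,8)
E
```

```text
t 4.92 pos [ 0.4662 -0.2877  0.2027] open 0.0076 F [-0.3  0.3 -4.2] tq [0.03 0.08 0.03]
delta tool [-0.0009  0.0027  0.0002] rot deg [0.23 0.09 0.35]
```

View pics/s4c.png

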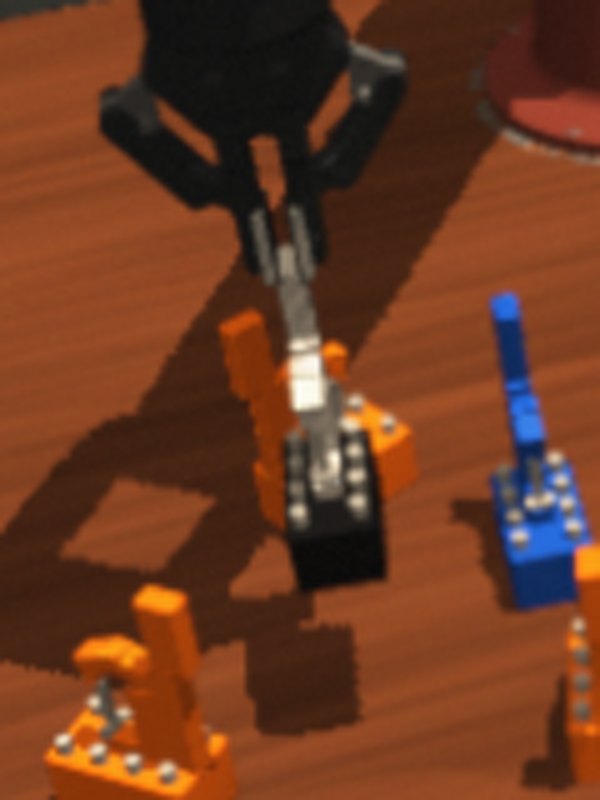

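View pics/t4c.png

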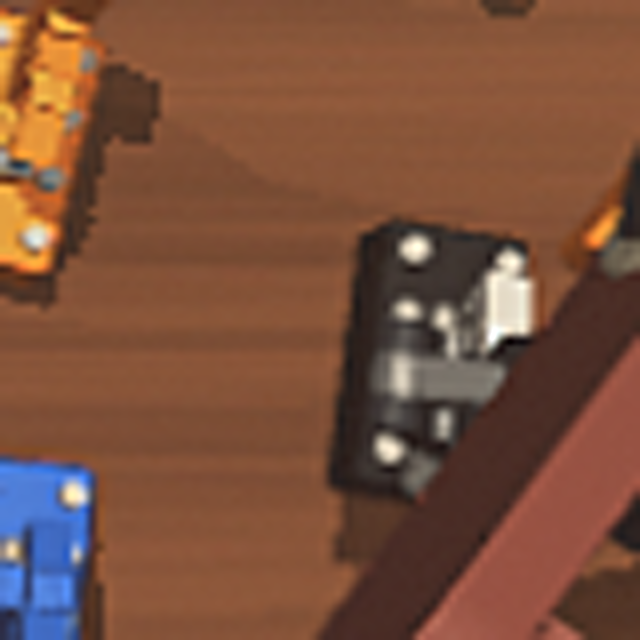

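```bash
python3 - <<'E'
from h import *
a=atz('top',(208/8+195,55/8+160),.264); b=atz('top',(177/8+195,390/8+160),.264)
print(a,b,np.degrees(np.arctan2((a-b)[1],(a-b)[0])))
for q in [(187/3+150,47/3+110),(385/3+150,60/3+110),(365/3+150,335/3+110),(158/3+150,318/3+110)]: print(atz('top',q,.045))
# arm in scene z .264
for q in [(150,80),(215,85)]: pass
E
```

```text
[0.67799416 0.18562994 0.264     ] [0.59656779 0.18994298 0.264     ] -3.0320466270508457
[0.84878738 0.25218171 0.045     ]
[0.83709536 0.09418736 0.045     ]
[0.61550738 0.10573587 0.045     ]
[0.62857692 0.26541634 0.045     ]
```

```bash
python3 - <<'E'
from h import *
for q in [(70,433),(305,458),(187,446)]: print(atz('top',(q[0]/8+195-.5,q[1]/8+160-.5),.224))
print(atz('top',(165/8+195-.5,405/8+160-.5),.266), 'bolt')
# predicted image of bottom wire for y .188,.194 and x
for x in(.58,.585,.59,.595):
  for y in (.188,.193): print(x,y,((proj('scene',[[x,y,.2]])-[395,165]+.5)*8).round(0),((proj('top',[[x,y,.2],[x,y,.248]])-[195,160]+.5)*8).round(0).tolist())
E
```

```text
[0.59582567 0.22467064 0.224     ]
[0.58963651 0.16677809 0.224     ]
[0.59259348 0.19576133 0.224     ]
[0.59349604 0.19322862 0.266     ] bolt
0.58 0.188 [[109. 253.]] [[234.0, 516.0], [199.0, 477.0]]
0.58 0.193 [[125. 250.]] [[214.0, 516.0], [178.0, 477.0]]
0.585 0.188 [[118. 262.]] [[235.0, 496.0], [200.0, 456.0]]
0.585 0.193 [[134. 258.]] [[215.0, 496.0], [179.0, 456.0]]
0.59 0.188 [[127. 271.]] [[235.0, 476.0], [201.0, 436.0]]
0.59 0.193 [[143. 267.]] [[215.0, 476.0], [180.0, 436.0]]
0.595 0.188 [[136. 280.]] [[236.0, 456.0], [201.0, 415.0]]
0.595 0.193 [[152. 276.]] [[216.0, 456.0], [180.0, 415.0]]
```

Call:
servo_tool(delta_pos=[[0, -0.03, 0], [0, -0.03, 0], [0, -0.03, 0], [0, -0.01, -0.02], [0, 0, -0.04]], dr=[[0, 0, 0], [0, 0, 0], [0, 0, 0], [0, -1, 0], [0, -1, 0]], grip=[0, 0, 0, 0, 0])

```text
t: 5.65
tool_pos: [0.4739, -0.2266, 0.2978]
tool_rot: [-0.123, -2.16, 2.131]
contact_force: [1.5, 0.1, -3.0]
opening: 0.0078
```

```bash
python3 - <<'E'
from h import *
goal([.50,.196,.30],np.radians(-3.3),-1)
E
```

```text
t 5.65 pos [ 0.4739 -0.2266  0.2978] open 0.0078 F [ 1.5  0.1 -3. ] tq [ 0.01  0.02 -0.01]
delta tool [ 0.0294  0.0036 -0.4223] rot deg [ 0.75 -4.23  0.99]
```

Call:
servo_tool(delta_pos=[[0.004, 0, -0.045], [0.004, 0, -0.05], [0.004, 0, -0.05], [0.004, 0, -0.05], [0, 0, -0.05]], dr=[[0.7, -1, 1], [0, -1, 0], [0, -1, 0], [0, -1, 0], [0, 0, 0]], grip=[0, 0, 0, 0, 0])

```text
t: 6.28
tool_pos: [0.4766, 0.0319, 0.2906]
tool_rot: [-0.05, -2.196, 2.18]
contact_force: [1.5, -0.2, -3.5]
opening: 0.0082
```

```bash
python3 - <<'E'
from h import *
goal([.50,.196,.30],np.radians(-3.3),-1)
E
```

```text
t 6.28 pos [0.4766 0.0319 0.2906] open 0.0082 F [ 1.5 -0.2 -3.5] tq [-0.    0.03 -0.04]
delta tool [-0.0141 -0.0084 -0.1652] rot deg [0.4  0.1  0.62]
```

Call:
servo_tool(delta_pos=[[-0.005, -0.008, -0.05], [-0.004, 0, -0.05], [-0.004, 0, -0.04], [0, 0, -0.01], [0, 0, 0]], dr=[[0.4, 0, 0.6], [0, 0, 0], [0, 0, 0], [0, 0, 0], [0, 0, 0]], grip=[0, 0, 0, 0, 0])

```text
t: 6.9
tool_pos: [0.4908, 0.1928, 0.2904]
tool_rot: [-0.033, -2.192, 2.193]
contact_force: [0.1, 0.4, -3.2]
opening: 0.0081
```

```bash
python3 - <<'E'
from h import *
goal([.50,.195,.25],np.radians(-3.3),-1)
E
```

```text
t 6.9 pos [0.4908 0.1928 0.2904] open 0.0081 F [ 0.1  0.4 -3.2] tq [ 0.02  0.07 -0.01]
delta tool [-0.0097  0.0403 -0.0026] rot deg [-0.03  0.77  0.8 ]
```

Call:
servo_tool(delta_pos=[[0, 0.012, -0.002], [0, 0.012, 0], [0, 0.01, 0], [0, 0.003, 0], [0, 0, 0]], dr=[[0, 0.7, 0.8], [0, 0, 0], [0, 0, 0], [0, 0, 0], [0, 0, 0]], grip=[0, 0, 0, 0, 0])

```text
t: 7.52
tool_pos: [0.4896, 0.1916, 0.2486]
tool_rot: [-0.065, -2.186, 2.191]
contact_force: [-0.1, 0.2, -3.1]
opening: 0.0082
```

```bash
python3 - <<'E'
from h import *
goal([.49,.195,.25],np.radians(-3.3),-1)
save('scene','s5.png');save('top','t5.png')
crop('s5.png','s5c.png',360,140,460,260,5)
crop('t5.png','t5c.png',180,160,260,260,6)
E
```

```text
t 7.53 pos [0.4896 0.1916 0.2486] open 0.0082 F [-0.1  0.2 -3.1] tq [0.03 0.08 0.  ]
delta tool [-0.0002 -0.0014 -0.0034] rot deg [-0.14 -0.24  0.13]
```

View pics/s5c.png

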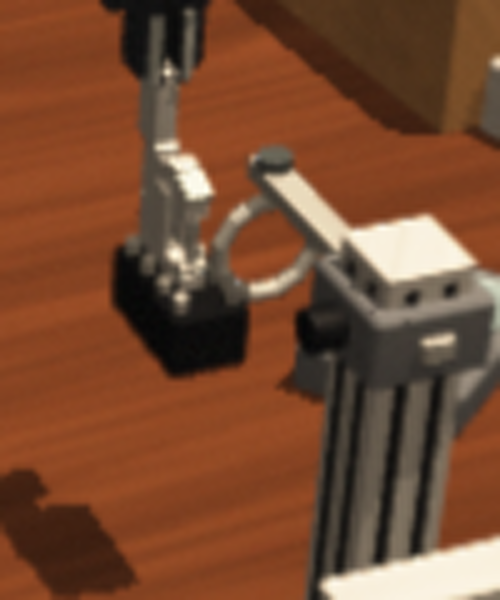

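View pics/t5c.png

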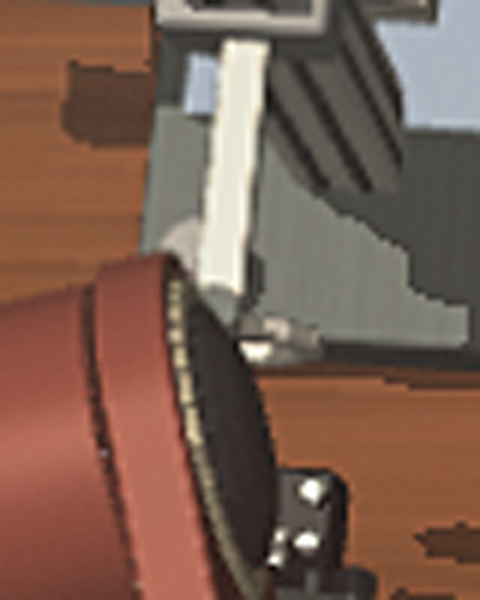

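```bash
cat >> h.py <<'E'
HB[1]=(-45,-25,-6,6,94,130)
def hov(cam,src,fn,win,k,pitch=0.,off=0.,zoff=.112,yo=0.):
    o=ctrl.get_obs(); R=Ro.from_rotvec(o['tool_rot']).as_matrix()
    M=np.c_[-R[:,0],-R[:,2],-R[:,1]]  # hanger axes
    M=M@Ro.from_euler('y',pitch,degrees=True).as_matrix()
    x0,y0,x1,y1=win
    im=cv2.resize(cv2.imread('pics/'+src)[y0:y1,x0:x1],None,fx=k,fy=k,interpolation=cv2.INTER_CUBIC)
    g=np.array([-35-off*1000,-yo*1000,zoff*1000])
    for bx in HB+[(-13,13,-6,6,84,93)]:
        for a,b in boxlines(*bx):
            P=o['tool_pos']+((np.array([a,b])-g)/1000)@M.T
            q=(proj(cam,P)-[x0,y0]+.5)*k
            cv2.line(im,tuple(int(v) for v in q[0]),tuple(int(v) for v in q[1]),(0,255,0),1)
    cv2.imwrite('pics/'+fn,im); print('hanger z axis',M[:,2].round(3),'x axis',M[:,0].round(3))
E
python3 - <<'E'
from h import *
hov('scene','s5.png','o9.png',(370,140,440,230),8)
hov('top','t5.png','o10.png',(180,200,260,280),6)
E
```

```text
hanger z axis [0.002 0.002 1.   ] x axis [ 0.998 -0.062 -0.001]
hanger z axis [0.002 0.002 1.   ] x axis [ 0.998 -0.062 -0.001]
```

View pics/o9.png

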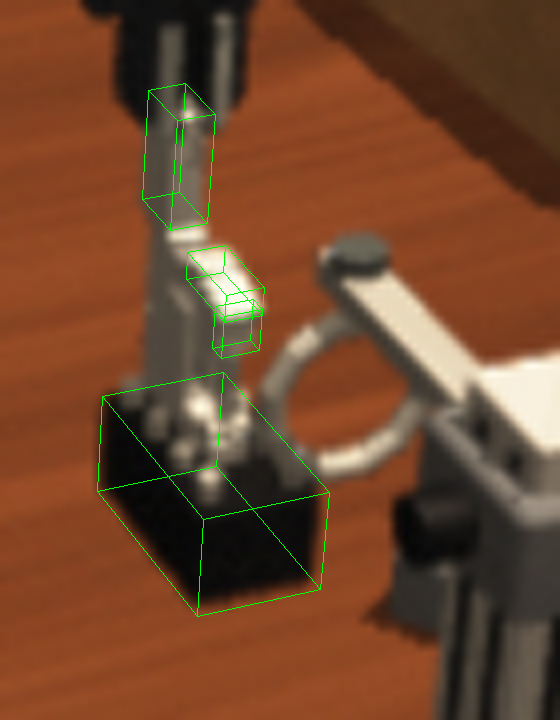

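View pics/o10.png

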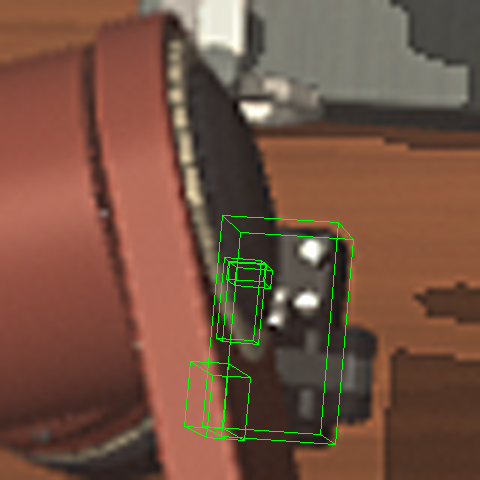

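Call:
servo_tool(delta_pos=[[-0.005, -0.001, -0.0045], [-0.01, 0, 0], [-0.01, 0, 0], [-0.005, 0, 0], [0, 0, 0]], dr=[[0, 0, 0], [0, 0, 0], [0, 0, 0], [0, 0, 0], [0, 0, 0]], grip=[0, 0, 0, 0, 0])

```text
t: 8.25
tool_pos: [0.5236, 0.1949, 0.2517]
tool_rot: [-0.069, -2.189, 2.192]
contact_force: [-0.1, -0.7, -2.6]
opening: 0.0077
```

```bash
python3 - <<'E'
from h import *
goal([.53,.193,.25],np.radians(-3.3),-1)
save('scene','s6.png');save('top','t6.png')
hov('scene','s6.png','o11.png',(370,140,440,230),8)
hov('top','t6.png','o12.png',(180,190,260,270),6)
E
```

```text
t 8.25 pos [0.5236 0.1949 0.2517] open 0.0077 F [-0.1 -0.7 -2.6] tq [ 0.02  0.06 -0.05]
delta tool [-0.0065  0.0017  0.0015] rot deg [-0.08 -0.23 -0.07]
hanger z axis [-0.001  0.001  1.   ] x axis [ 0.998 -0.061  0.001]
hanger z axis [-0.001  0.001  1.   ] x axis [ 0.998 -0.061  0.001]
```

View pics/o11.png

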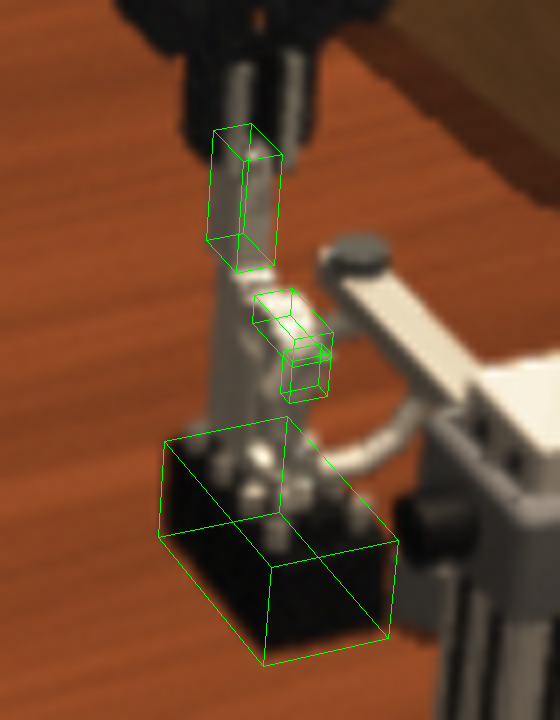

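View pics/o12.png

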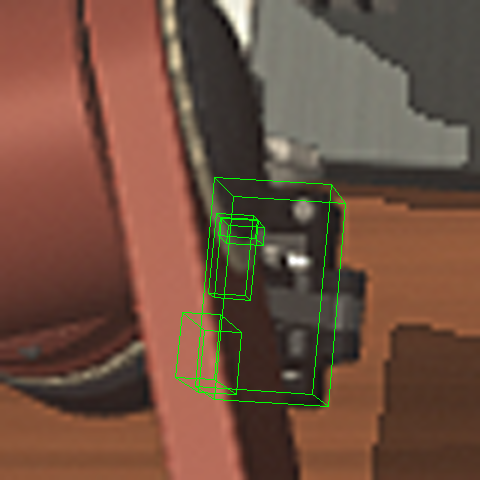

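Call:
servo_tool(delta_pos=[[-0.005, 0.0015, 0], [-0.003, 0, 0], [0, 0, 0]], dr=[[0, 0, 0], [0, 0, 0], [0, 0, 0]], grip=[0, 0, 0])

```text
t: 8.72
tool_pos: [0.5313, 0.1944, 0.25]
tool_rot: [-0.068, -2.189, 2.192]
contact_force: [-0.5, -0.2, -3.9]
opening: 0.008
```

Call:
servo_tool(delta_pos=[[-0.003, 0, 0], [0, 0, 0]], dr=[[0, 0, 0], [0, 0, 0]], grip=[0, 0])

```text
t: 8.98
tool_pos: [0.5344, 0.1942, 0.25]
tool_rot: [-0.068, -2.189, 2.192]
contact_force: [0.8, -0.8, -3.4]
opening: 0.008
```

```bash
python3 - <<'E'
from h import *
goal([.54,.192,.25],np.radians(-3.3),-1)
E
```

```text
t 8.97 pos [0.5344 0.1942 0.25  ] open 0.008 F [ 0.8 -0.8 -3.4] tq [ 0.02  0.15 -0.  ]
delta tool [-0.0057  0.      0.0019] rot deg [-0.08 -0.2  -0.06]
```

Call:
servo_tool(delta_pos=[[-0.002, 0, 0], [0, 0, 0]], dr=[[0, 0, 0], [0, 0, 0]], grip=[0, 0])

```text
t: 9.22
tool_pos: [0.5365, 0.1941, 0.2501]
tool_rot: [-0.068, -2.189, 2.192]
contact_force: [0.5, 0.4, -3.2]
opening: 0.0081
```

Call:
servo_tool(delta_pos=[[-0.002, 0, 0], [0, 0, 0]], dr=[[0, 0, 0], [0, 0, 0]], grip=[0, 0])

```text
t: 9.48
tool_pos: [0.5387, 0.194, 0.2501]
tool_rot: [-0.068, -2.189, 2.192]
contact_force: [-0.2, 0.0, -2.4]
opening: 0.008
```

Call:
servo_tool(delta_pos=[[-0.002, 0, 0], [0, 0, 0]], dr=[[0, 0, 0], [0, 0, 0]], grip=[0, 0])

```text
t: 9.72
tool_pos: [0.5408, 0.1939, 0.2501]
tool_rot: [-0.068, -2.189, 2.192]
contact_force: [-0.7, -0.7, -3.0]
opening: 0.0078
```

```bash
python3 - <<'E'
from h import *
goal([.54,.192,.25],np.radians(-3.3),-1)
E
```

```text
t 9.72 pos [0.5408 0.1939 0.2501] open 0.0078 F [-0.7 -0.7 -3. ] tq [0.   0.07 0.04]
delta tool [0.0007 0.0001 0.0019] rot deg [-0.08 -0.2  -0.07]
```

Call:
servo_tool(delta_pos=[[-0.002, 0, 0], [0, 0, 0]], dr=[[0, 0, 0], [0, 0, 0]], grip=[0, 0])

```text
t: 9.98
tool_pos: [0.5428, 0.1938, 0.2501]
tool_rot: [-0.068, -2.189, 2.192]
contact_force: [-0.2, 0.1, -3.2]
opening: 0.0084
```

Call:
servo_tool(delta_pos=[[-0.002, 0, 0], [0, 0, 0]], dr=[[0, 0, 0], [0, 0, 0]], grip=[0, 0])

```text
t: 10.22
tool_pos: [0.544, 0.1937, 0.25]
tool_rot: [-0.064, -2.188, 2.191]
contact_force: [-2.8, -0.2, -2.2]
opening: 0.0078
```

```bash
python3 - <<'E'
from h import *
for i in range(2): goal([.54,.192,.25],np.radians(-3.3),-1)
save('scene','s7.png')
hov('scene','s7.png','o13.png',(370,140,440,230),8)
crop('s7.png','s7c.png',370,140,440,230,8)
E
```

```text
t 10.22 pos [0.544  0.1937 0.25  ] open 0.0078 F [-2.8 -0.2 -2.2] tq [ 0.05  0.57 -0.  ]
delta tool [0.0038 0.     0.002 ] rot deg [-0.09 -0.19  0.12]
t 10.22 pos [0.544  0.1937 0.25  ] open 0.0078 F [-2.8 -0.2 -2.2] tq [ 0.05  0.57 -0.  ]
delta tool [0.0038 0.     0.002 ] rot deg [-0.09 -0.19  0.12]
hanger z axis [0.002 0.001 1.   ] x axis [ 0.998 -0.061 -0.002]
```

View pics/s7c.png

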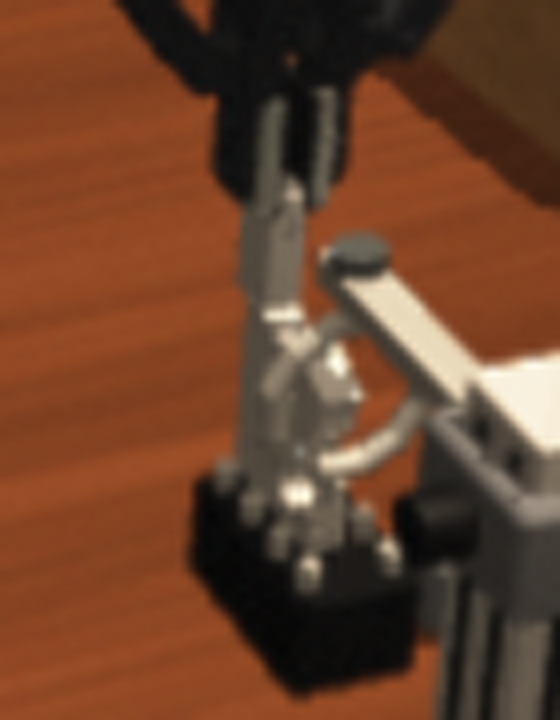

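Call:
servo_tool(delta_pos=[[-0.002, 0, 0], [0, 0, 0]], dr=[[0, 0, 0], [0, 0, 0]], grip=[0, 0])

```text
t: 10.52
tool_pos: [0.5456, 0.1937, 0.25]
tool_rot: [-0.063, -2.187, 2.191]
contact_force: [-3.2, 0.7, -2.7]
opening: 0.0077
```

Call:
servo_tool(delta_pos=[[-0.002, 0, 0], [0, 0, 0]], dr=[[0, 0, 0], [0, 0, 0]], grip=[0, 0])

```text
t: 10.78
tool_pos: [0.5474, 0.1936, 0.2498]
tool_rot: [-0.062, -2.187, 2.19]
contact_force: [-3.6, 0.4, -1.5]
opening: 0.0078
```

```bash
python3 - <<'E'
from h import *
goal([.557,.193,.25],np.radians(-3.3),-1)
E
```

```text
t 10.78 pos [0.5474 0.1936 0.2498] open 0.0078 F [-3.6  0.4 -1.5] tq [0.02 0.76 0.03]
delta tool [-0.0096 -0.0002  0.    ] rot deg [-0.1  -0.17  0.23]
```

Call:
servo_tool(delta_pos=[[-0.002, 0, 0], [-0.002, 0, 0]], dr=[[0, 0, 0], [0, 0, 0]], grip=[0, 0])

```text
t: 11.02
tool_pos: [0.5511, 0.1934, 0.2495]
tool_rot: [-0.06, -2.186, 2.19]
contact_force: [-4.1, -0.4, -1.9]
opening: 0.0077
```

Call:
servo_tool(delta_pos=[[-0.002, 0, 0], [0, 0, 0]], dr=[[0, 0, 0], [0, 0, 0]], grip=[0, 0])

```text
t: 11.28
tool_pos: [0.553, 0.1933, 0.2489]
tool_rot: [-0.059, -2.186, 2.189]
contact_force: [-3.2, 0.3, -2.4]
opening: 0.008
```

```bash
python3 - <<'E'
from h import *
goal([.557,.193,.25],np.radians(-3.3),-1)
E
```

```text
t 11.28 pos [0.553  0.1933 0.2489] open 0.008 F [-3.2  0.3 -2.4] tq [ 0.08  0.91 -0.02]
delta tool [-0.004  -0.0011  0.    ] rot deg [-0.11 -0.16  0.39]
```

Call:
servo_tool(delta_pos=[[-0.002, -0.001, 0], [-0.0015, 0, 0]], dr=[[0, 0, 0.4], [0, 0, 0]], grip=[0, 0])

```text
t: 11.52
tool_pos: [0.5562, 0.1931, 0.2493]
tool_rot: [-0.065, -2.188, 2.192]
contact_force: [-3.8, 1.1, -3.1]
opening: 0.0077
```

```bash
python3 - <<'E'
from h import *
goal([.557,.193,.25],np.radians(-3.3),-1)
save('scene','s8.png'); save('top','t8.png')
hov('scene','s8.png','o14.png',(370,140,440,230),8)
hov('top','t8.png','o15.png',(180,180,260,260),6)
E
```

```text
t 11.53 pos [0.5562 0.1931 0.2493] open 0.0077 F [-3.8  1.1 -3.1] tq [ 0.07  1.04 -0.05]
delta tool [-0.0008 -0.0007  0.    ] rot deg [-0.12 -0.16  0.06]
hanger z axis [0.001 0.002 1.   ] x axis [ 0.998 -0.06  -0.001]
hanger z axis [0.001 0.002 1.   ] x axis [ 0.998 -0.06  -0.001]
```

View pics/o14.png

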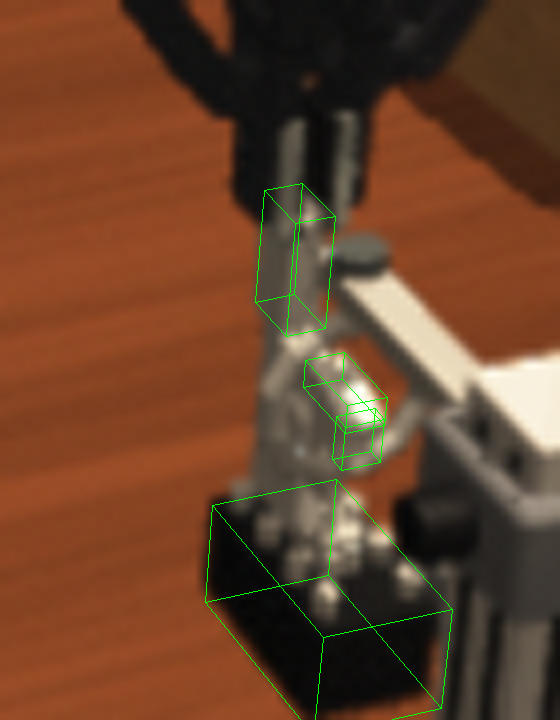

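View pics/o15.png

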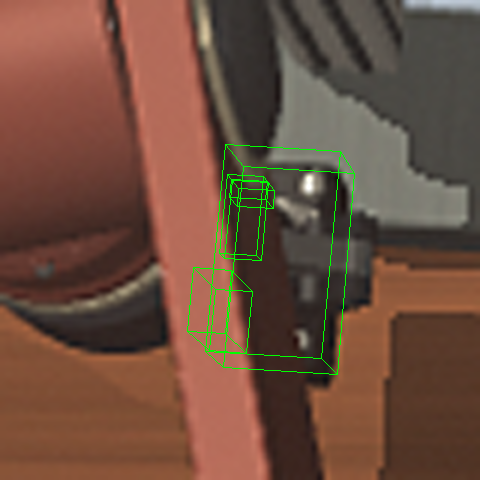

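Call:
servo_tool(delta_pos=[[-0.0015, -0.0005, 0], [0, 0, 0]], dr=[[0, 0, 0], [0, 0, 0]], grip=[0, 0])

```text
t: 11.88
tool_pos: [0.5576, 0.1929, 0.2493]
tool_rot: [-0.064, -2.187, 2.192]
contact_force: [-3.9, 0.3, -4.2]
opening: 0.0079
```

```bash
python3 - <<'E'
from h import *
goal([.558,.193,.25],np.radians(-3.3),-1)
E
```

```text
t 11.88 pos [0.5576 0.1929 0.2493] open 0.0079 F [-3.9  0.3 -4.2] tq [0.08 1.02 0.02]
delta tool [-0.0004 -0.0007 -0.0001] rot deg [-0.13 -0.16  0.11]
```

Call:
servo_tool(delta_pos=[[-0.001, 0, 0], [0, 0.003, 0], [0, 0.003, 0]], dr=[[0, 0, 0], [0, 0, 0], [0, 0, 0]], grip=[0, 0, 0])

```text
t: 12.25
tool_pos: [0.5592, 0.1928, 0.2434]
tool_rot: [-0.066, -2.188, 2.193]
contact_force: [-2.6, 0.3, -4.2]
opening: 0.0081
```

```bash
python3 - <<'E'
from h import *
goal([.559,.193,.232],np.radians(-3.3),-1)
E
```

```text
t 12.25 pos [0.5592 0.1928 0.2434] open 0.0081 F [-2.6  0.3 -4.2] tq [0.06 0.73 0.02]
delta tool [ 0.0002  0.0114 -0.0002] rot deg [-0.13 -0.17  0.02]
```

Call:
servo_tool(delta_pos=[[0, 0.0025, 0], [0, 0.0025, 0], [0, 0, 0]], dr=[[0, 0, 0], [0, 0, 0], [0, 0, 0]], grip=[0, 0, 0])

```text
t: 12.62
tool_pos: [0.5614, 0.1925, 0.2386]
tool_rot: [-0.073, -2.191, 2.196]
contact_force: [-0.2, 0.1, -3.0]
opening: 0.0081
```

```bash
python3 - <<'E'
from h import *
goal([.559,.193,.232],np.radians(-3.3),-1)
E
```

```text
t 12.62 pos [0.5614 0.1925 0.2386] open 0.0081 F [-0.2  0.1 -3. ] tq [-0.01  0.18 -0.04]
delta tool [ 0.0024  0.0066 -0.0004] rot deg [-0.11 -0.19 -0.34]
```

Call:
servo_tool(delta_pos=[[0, 0.0025, 0], [0, 0.0015, 0], [0, 0, 0]], dr=[[0, 0, -0.3], [0, 0, 0], [0, 0, 0]], grip=[0, 0, 0])

```text
t: 13.0
tool_pos: [0.5622, 0.1925, 0.2353]
tool_rot: [-0.07, -2.19, 2.194]
contact_force: [-0.3, 0.8, -4.2]
opening: 0.0077
```

Call:
servo_tool(delta_pos=[[0, 0.0015, 0], [0, 0, 0]], dr=[[0, 0, 0], [0, 0, 0]], grip=[0, 0])

```text
t: 13.25
tool_pos: [0.5625, 0.1925, 0.2341]
tool_rot: [-0.071, -2.191, 2.194]
contact_force: [-0.2, -0.8, -1.9]
opening: 0.0078
```

```bash
python3 - <<'E'
from h import *
goal([.561,.193,.232],np.radians(-3.3),-1)
save('scene','s9.png'); save('top','t9.png')
hov('scene','s9.png','o16.png',(370,150,450,250),7)
crop('s9.png','s9c.png',370,150,450,250,7)
E
```

```text
t 13.25 pos [0.5625 0.1925 0.2341] open 0.0078 F [-0.2 -0.8 -1.9] tq [ 0.03  0.13 -0.03]
delta tool [ 0.0015  0.0021 -0.0004] rot deg [-0.08 -0.2  -0.22]
hanger z axis [-0.004  0.002  1.   ] x axis [ 0.998 -0.061  0.004]
```

View pics/s9c.png

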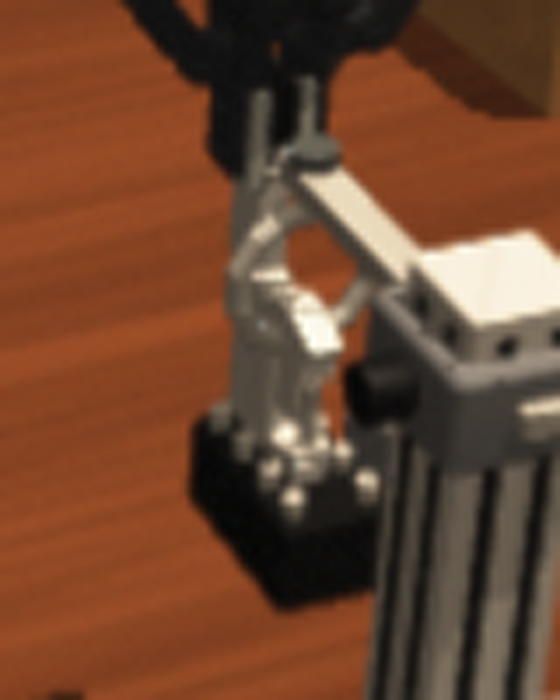

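Call:
servo_tool(delta_pos=[[0.0005, 0.001, 0], [0, 0, 0]], dr=[[0, 0, -0.2], [0, 0, 0]], grip=[0, 0])

```text
t: 13.6
tool_pos: [0.5624, 0.1927, 0.2338]
tool_rot: [-0.069, -2.19, 2.192]
contact_force: [-0.4, 0.5, -1.4]
opening: 0.0078
```

Call:
servo_tool(delta_pos=[[0, 0.001, 0], [0, 0, 0]], dr=[[0, 0, 0], [0, 0, 0]], grip=[0, 0])

```text
t: 13.85
tool_pos: [0.5625, 0.1927, 0.2336]
tool_rot: [-0.069, -2.191, 2.192]
contact_force: [-1.2, 0.8, -1.6]
opening: 0.0076
```

Call:
servo_tool(delta_pos=[[0, 0.001, 0], [0, 0.0005, 0]], dr=[[0, 0, 0], [0, 0, 0]], grip=[0, 0])

```text
t: 14.1
tool_pos: [0.5625, 0.1929, 0.2331]
tool_rot: [-0.07, -2.191, 2.192]
contact_force: [-2.0, 0.1, 1.9]
opening: 0.0082
```

Call:
servo_tool(delta_pos=[[0, 0, 0], [0, 0, 0], [0, 0, 0]], dr=[[0, 0, 0], [0, 0, 0], [0, 0, 0]], grip=[0, 0, 0.3], grip_force=20)

```text
t: 14.48
tool_pos: [0.5628, 0.1929, 0.2331]
tool_rot: [-0.071, -2.192, 2.192]
contact_force: [-0.2, -0.2, -0.6]
opening: 0.0242
```

Call:
servo_tool(delta_pos=[[0, 0, 0], [0, 0, 0], [0, 0, 0]], dr=[[0, 0, 0], [0, 0, 0], [0, 0, 0]], grip=[0.5, 0.5, 0.5])

```text
t: 14.85
tool_pos: [0.5634, 0.1928, 0.2332]
tool_rot: [-0.073, -2.193, 2.193]
contact_force: [-0.8, 0.0, -0.2]
opening: 0.0428
```

```bash
python3 - <<'E'
from h import *
goal([.561,.193,.232],np.radians(-3.3),-1)
save('scene','s10.png'); save('top','t10.png')
crop('s10.png','s10c.png',360,130,460,250,5)
crop('t10.png','t10c.png',170,150,270,270,5)
E
```

```text
t 14.85 pos [0.5634 0.1928 0.2332] open 0.0428 F [-0.8  0.  -0.2] tq [-0.01 -0.   -0.03]
delta tool [ 0.0025  0.0012 -0.    ] rot deg [-0.01 -0.2  -0.29]
```

View pics/s10c.png

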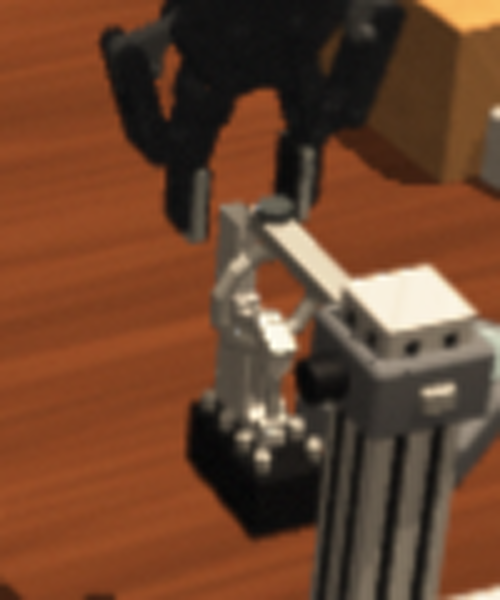

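View pics/t10c.png

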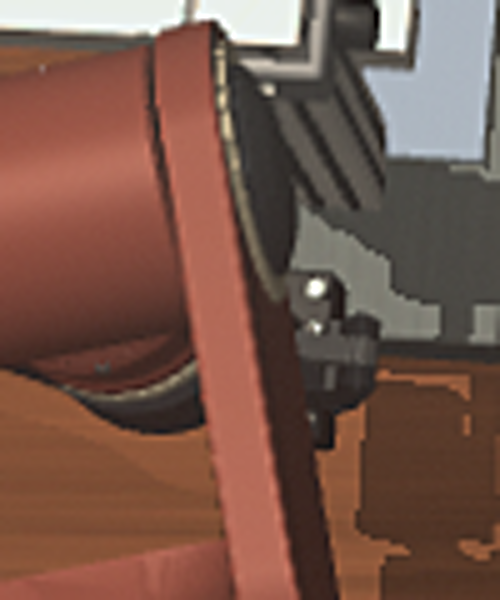

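Call:
servo_tool(delta_pos=[[0, -0.01, 0], [0, -0.02, 0], [0, -0.03, 0], [0, -0.03, 0], [0.03, -0.01, 0]], dr=[[0, 0, 0], [0, 0, 0], [0, 0, 0], [0, 0, 0], [0, 0, 0]], grip=[0.5, 0.5, 0.5, 0.5, 0.5])

```text
t: 15.58
tool_pos: [0.5336, 0.1945, 0.341]
tool_rot: [-0.076, -2.194, 2.193]
contact_force: [-0.9, 0.5, 1.0]
opening: 0.0428
```

Call:
servo_tool(delta_pos=[[0.05, 0, 0.03], [0.04, 0, 0.05], [0, 0, 0.05], [0, 0, 0.05], [0, 0, 0.0]], dr=[[0, 0, 0], [0, 0, 0], [0, 0, 0], [0, 0, 0], [0, 0, 0]], grip=[0.5, 0.5, 0.5, 0.5, 0.5])

```text
t: 16.2
tool_pos: [0.4308, 0.0177, 0.3529]
tool_rot: [-0.094, -2.205, 2.204]
contact_force: [0.3, 0.6, -0.4]
opening: 0.0426
```

Call:
servo_tool(delta_pos=[[0, 0, 0.05], [0, 0, 0.04], [0, 0, 0], [0, 0, 0], [0, 0, 0.0]], dr=[[0, 0, 0], [0, 0, 0], [0, 0, 0], [0, 0, 0], [0, 0, 0]], grip=[0.5, 0.5, 0.5, 0.5, 0.5])

```text
t: 16.82
tool_pos: [0.4269, -0.0702, 0.3591]
tool_rot: [-0.097, -2.213, 2.211]
contact_force: [-0.1, -1.2, -0.7]
opening: 0.0426
```

```bash
python3 - <<'E'
from h import *
st()
save('scene','s11.png'); save('top','t11.png')
crop('s11.png','s11c.png',380,150,460,250,7)
crop('t11.png','t11c.png',180,150,270,250,6)
E
```

```text
Traceback (most recent call last):
  File "h.py", line 50, in st
    o=ctrl.get_obs(); print(o['t'].__round__(2) if 0 else round(float(o['t']),2),o['tool_pos'].round(4),o['contact_force'].round(2),o['wrist_torque'].round(3),o['opening'].round(4),o['q'].round(2))
                                                                                                                                                               ^^^^^^^^^^^^^^^^^^
AttributeError: 'float' object has no attribute 'round'
```

```bash
python3 - <<'E'
from h import *
save('scene','s11.png'); save('top','t11.png')
crop('s11.png','s11c.png',380,150,460,250,7)
crop('t11.png','t11c.png',180,150,270,250,6)
a=cv2.imread('pics/s11.png').astype(int); b=cv2.imread('pics/scene0.png').astype(int)
E
```

```text
(no output)
```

View pics/s11c.png

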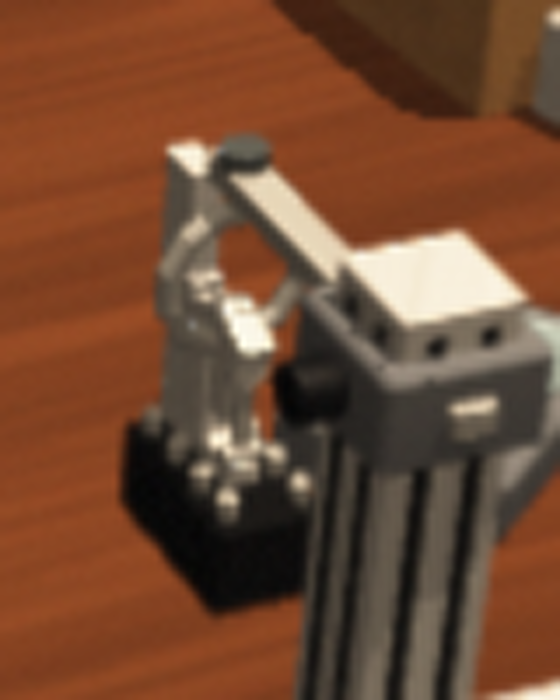

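View pics/t11.png

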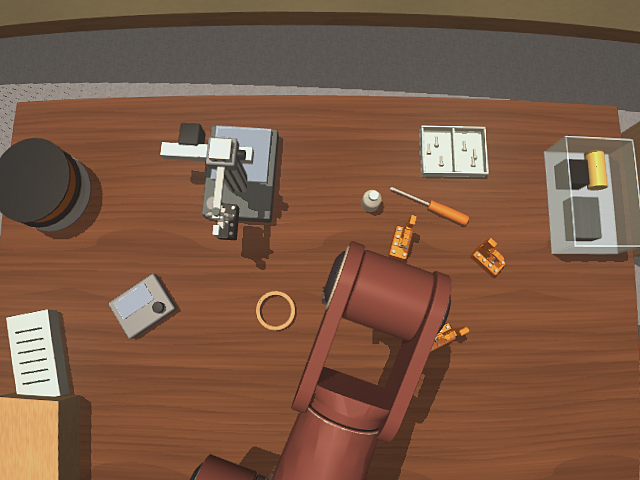

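View pics/s11.png

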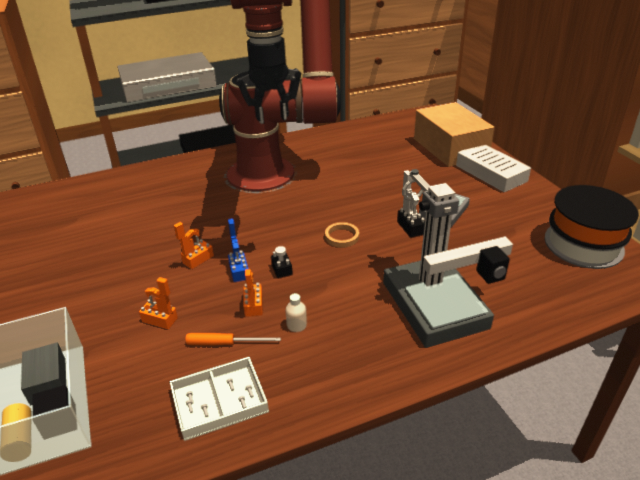

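Call:
servo_tool(delta_pos=[[0, 0, 0], [0, 0, 0], [0, 0, 0], [0, 0, 0], [0, 0, 0]], dr=[[0, 0, 0], [0, 0, 0], [0, 0, 0], [0, 0, 0], [0, 0, 0]], grip=[0.5, 0.5, 0.5, 0.5, 0.5])

```text
t: 17.55
tool_pos: [0.4269, -0.0692, 0.3586]
tool_rot: [-0.094, -2.214, 2.211]
contact_force: [-0.1, -0.1, -0.2]
opening: 0.0426
```

```bash
python3 - <<'E'
from h import *
a=cv2.imread('pics/s11.png').astype(int); save('scene','s12.png'); b=cv2.imread('pics/s12.png').astype(int)
d=abs(a-b).max(2)
print('hanger region diff',(d[150:260,380:450]>40).sum())
print(ctrl.finish_job())
E
```

```text
hanger region diff 0
the job is handed in; nothing more can be done
None
```

The black block with the aluminium hook is hanging on the printer's eye, and I handed the job in after about 17.6 s.

- **Grip and approach:** I gripped the block by its tab, carried it over the table and felt forward until the gate touched the bottom of the eye.
- **Gate:** I pressed the gate in about 15–16 mm. The horizontal push I read at the ends of the moves never passed about 4 N. I then lowered the hook, and that push dropped to about zero about 10 mm into the lowering, as expected when the gate snaps shut. I could not make out the shut gate itself in the pictures, so that force drop is the evidence for it.
- **Seating and release:** At seating the eye took a load of about 5 N. After that I opened the fingers and backed the arm away.

**Last checks:** In the final pictures the hook goes through the eye and the block hangs upright. Two pictures 0.7 s apart showed no change around it. The tool force was near zero and the gripper was clear. The other objects look where they were, but in the last top view the arm hid some of them, so those I only checked in the scene camera. No check failed. During the approach, the camera view and the model of the block disagreed by about 2–4 mm along x, and I resolved that by touch.

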